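Hang the tube rack and lock it with the sprung hook

ROBOT

A 6-joint arm with a two-finger parallel gripper is mounted at the origin on the work surface. World frame = base frame: x ahead of the robot, y to its left, z up, the work surface at z = 0. Lengths are in mm, angles in rad, forces in N, time in s.
With the tool pointing down it reaches from about 350 to 875 mm from the base axis. Payload 4.2 kg.
Tool frame: the origin (TCP) lies on the mounting face of the last link; the fingertips stand 173 mm ahead of it and the grasp point (between the pads) lies 155 mm ahead of it; z points along the fingers, y is the direction in which the jaws open and shut (so a half turn about z gives the same grasp; the last joint's range is limited). The gripper opens to 85 mm and grips with 20 to 120 N. Pads are 22 mm wide; open, the fingers measure 114 mm over their backs; the gripper's body (76 mm by 85 mm) begins 54 mm behind the grasp point. The pads swing forward as they close: fully open they stand 13 mm farther back than shut.
Start: joints at [-0.991, 0.385, 0.008, 0, -1.194, -0.259], TCP at [197.094, -593.088, 404.712] pointing down, gripper open.
Joint ranges: [-3.14, 3.14], [-1.21, 2.06], [-1.07, 1.41], [-3.16, 2.05], [-2.99, -0.16], [-3.1, 3.1]. Speed limits (rad/s): [2.79, 2.79, 3.14, 3.14, 3.14, 3.14].

INTERFACE

Orientations are given as a unit quaternion [x, y, z, w].
In Python, from bench import arm gives the robot as it stands. The module is installed in compiled form; this text tells all that it offers.
- The arm moves only by the tool play_rows, never from a script. Its argument "moves" is a list of rows, each a list of 3 entries, a list of its own where there are three numbers: the shift along the world's x, y, z in units of 30 cm (1.0 is 30 cm), then the turn about the world's z in units of 30 degrees (1.0 is 30 degrees), then the gripper's target within -1 to 1 (shut at 1, half-way at 0, fully open at -1). In form: [[[x, y, z], turn, jaw], ...]. A call has 1 to 12 rows; each row is the pose to reach, as a shift and turn from the pose measured when the call began; what a row does not reach only later rows make up. A row lasts 1/8 s, in which the tool goes at most 62.5 mm and 10.7 degrees, less where a joint would pass 70% of its speed; a pose out of reach is approached as far as the arm can. A call with a number of a shift or a turn outside -1 to 1 is refused whole. A call with a gripper value outside its range is refused whole. The fingers move at their own pace and stop on an object; the grip force is fixed at half the most. Time passes only in rows, so rows that repeat a pose let the fingers close. It gives the time, the measured TCP pose, the force and the opening at its end, in the units of the state.
- arm.read_state(): the state, without advancing time (a new reading comes with each control period).
- arm.get_image(name): name is "scene" or "top"; returns a dict with "pixels" (400x640x3 uint8, red, green, blue), "vfov" (degrees; the focal length in pixels is half the picture's height over the tangent of half this angle, whatever the lens; pixels are square), "cx", "cy" (the principal point, pixels), "xyz" and "rotation" of the camera in the world. Camera axes: x right, y up, looking along -z (the intrinsics and any distortion apply to the point x, -y, -z); pixel columns grow to the right and rows downward; lengths in mm; the calibration is good to about 2 mm. A picture is of the moment at which its call begins. There is no depth.
- arm.job_done(): hands the job in, once; it reports no verdict.
Trained networks look in a picture, given as the dict that the camera call returned (one of the last four; its "shot" number tells which), for a name from the list of things; names that differ only in an ending like _2 or _b are one class to them, and where a whole thing is asked for, a point or a joint stands for the part that bears it (a point fixed in the world has none). Each returns a list of dicts, best first, with "conf" (0 to 1); they miss things now and then, are a little off and sometimes report something else, mostly with a low value. They report only what shows in the picture. A call takes as long as a camera call.
- arm.look_for(name, picture): "centre" ([x, y, z] in mm, in world coordinates, good to about 4 mm: the middle of the surface that is visible of it).
The state is a dict: "clock": time; "joints": joint angles; "joint_vel": joint speeds; "joint_efforts": joint torques, N m; "position": TCP position; "ee_rot": TCP orientation; "contact_force": force on the tool from outside, world axes, zero at the start; "wrist_torque": the same for the moment, N m; "gripper_width": finger opening in mm.
Only numpy, scipy, OpenCV 4.12 (cv2) and the standard library are available. Lean on these libraries where they do the work, as an engineer would, in place of code of your own. Each camera call takes 0.05 s, during which the arm holds its last target.

TASK

Pick up the test-tube rack by its top tab and hang its steel bar in both hooks of the stand, letting go only once both ends of the bar are down in their hooks. Then press the catch's plunger down, keep it down while you slide the catch along its rail until the hook is under the rack's stub, and let the plunger come up so that the hook holds the stub. Keep the rack upright and do not shift the other things on the bench.

Things in the scene. Friction and masses are not known exactly. Their poses are not given: they have to be found in the camera images.
- stand: Fixed grey stand, plate 215 x 250 x 8 mm. Origin: on the bench, under the hung bar, midway between the hooks. x points away from the catch's side, y along the hung bar. Two steel posts (16 mm square, x +30, y +-90 mm, 169 mm high) carry V hooks, open upwards. Lower the rack in from straight above, between the posts, turned like the stand. A cross bar (x +10, 43 mm up) steadies the rack's foot.
- hook_left (a point): Where the bar's centre lies when seated in the hook at the stand's +y end: 160 mm above the bench, 90 mm from the middle. The V's mouth is about 25 mm wide, its tips 11 mm above this point; it guides the bar in if within about 8 mm.
- hook_right (a point): The same for the hook at the stand's -y end.
- rack_tab (a point): Grasp point of the rack: centre of its grey flat tab, 12 mm thick (rack's x), 44 mm long (y), top 13 mm above this point. It stands on the middle of the bar, whose centre is 22 mm below; the rack's foot is 152 mm below. Axes as the rack's. With the rack hung the tab is 182 mm above the bench.
- bar_left (a point): Point on the bar's axis, 90 mm from the tab's middle at the rack's +y end; goes to hook_left.
- bar_right (a point): Point on the bar's axis, 90 mm from the tab's middle at the rack's -y end; goes to hook_right.
- stub (a point): Point on the rack's stub, a level steel pin 8 mm round with a 14 mm head, 52 mm long, sticking out of the rack's foot towards -x at mid-width. The point is 92 mm in front (-x) of the bar and 110 mm below it; with the rack hung it is in the plane of the catch's hook, about 48 mm above the bench.
- carriage (a joint): How far the catch is slid along its rail towards the stand's +y, m, 0 to 0.125; starts at 0 to 0.03, to the -y side of the stub. About 1 N friction; stays where left. The rail (stand x -142 mm) is 82 mm high, its end brackets 96 mm, the catch with its cap 149 mm: carry the rack in over it with its foot above 155 mm.
- plunger (a joint): How far the catch's plunger is pressed down, m: 0 up, 0.018 fully down. A spring returns it: 1.4 N starts it, about 4.5 N holds it fully down. The hook is one piece with it. The hook's tip must go 9 mm or more down to pass under the hung stub: press it fully.
- cap_top (a point): Middle of the top face of the plunger's black square cap, 46 mm wide with a raised rim (40 mm inside, 4 mm high), 145 mm above the bench when up. Press straight down with closed fingertips inside the rim; the rim lets them drag the catch along. Moves with plunger and carriage.
- hook_slot (a point): Middle of the hook's slot, where the stub belongs; 7 mm to the +y side of cap_top, 97.5 mm lower; moves with it. Slot 24 mm wide (stand's y), 10 mm deep, open upwards: shank on its -y side, 5 mm thick tip on its +y side. Slide it, plunger down, to under the stub (same stand y, within 7 mm), then let it rise: the stub is trapped between hook and the catch's nose above.
- dropper_a: upright white dropper bottle, 36 mm wide, 100 mm tall with its spout; bystander. Origin: centre of its underside
- dropper_b: a second dropper bottle of the same size; bystander. Origin: centre of its underside
- dish: round clear dish with lid, 62 mm wide, 16 mm tall; bystander. Origin: centre of its underside
- slide_case: black flat box 50 x 85 x 30 mm; bystander. Origin: centre of its underside
- beaker: open glass beaker 60 mm wide, 75 mm tall; bystander. Origin: centre of its underside
- rack: The loose test-tube rack (0.35 kg), white, standing upright at the start. Origin: underside of its foot, under the bar. x away from the stub, y along its steel bar (10 mm round, 224 mm long, centre 130 mm up). Below the bar it is 130 mm wide (y); foot from x -62 to +8 mm; five tubes on the -x side, tops 94 mm up. Hang it with its axes parallel to the stand's.

How it is judged (in metres and radians):
On the way, in this order (a step that is already met when the one before it is completed fails the run):
1. both ends of the bar are down in their hooks while the gripper still holds the rack (z of bar_left in the frame of hook_left between -0.005 and 0.007 m and x of bar_left in the frame of hook_left between -0.008 and 0.008 m and y of bar_left in the frame of hook_left between -0.017 and 0.017 m and z of bar_right in the frame of hook_right between -0.005 and 0.007 m and x of bar_right in the frame of hook_right between -0.008 and 0.008 m and y of bar_right in the frame of hook_right between -0.017 and 0.017 m and contact force between the fingers and rack above 0.5 N), for 0.1 s.
2. the rack is let go and hangs in both hooks (z of bar_left in the frame of hook_left between -0.005 and 0.004 m and x of bar_left in the frame of hook_left between -0.008 and 0.008 m and y of bar_left in the frame of hook_left between -0.017 and 0.017 m and z of bar_right in the frame of hook_right between -0.005 and 0.004 m and x of bar_right in the frame of hook_right between -0.008 and 0.008 m and y of bar_right in the frame of hook_right between -0.017 and 0.017 m and contact force between the fingers and rack below 0.1 N and linear speed of rack below 0.03 m/s), for 0.2 s.
3. the plunger is pressed down with the hook still beside the stub (z of bar_left in the frame of hook_left between -0.005 and 0.006 m and x of bar_left in the frame of hook_left between -0.008 and 0.008 m and y of bar_left in the frame of hook_left between -0.017 and 0.017 m and z of bar_right in the frame of hook_right between -0.005 and 0.006 m and x of bar_right in the frame of hook_right between -0.008 and 0.008 m and y of bar_right in the frame of hook_right between -0.017 and 0.017 m and value of joint plunger above 0.009 m and y of stub in the frame of hook_slot above 0.013 m), for 0.02 s.
4. the pressed hook is slid under the stub (z of bar_left in the frame of hook_left between -0.005 and 0.006 m and x of bar_left in the frame of hook_left between -0.008 and 0.008 m and y of bar_left in the frame of hook_left between -0.017 and 0.017 m and z of bar_right in the frame of hook_right between -0.005 and 0.006 m and x of bar_right in the frame of hook_right between -0.008 and 0.008 m and y of bar_right in the frame of hook_right between -0.017 and 0.017 m and value of joint plunger above 0.006 m and y of stub in the frame of hook_slot between -0.009 and 0.009 m), for 0.02 s.
At the end, for the whole second after the job is handed in: The rack hangs upright (0.12 rad), still, each bar point within 5 mm in height, 8 mm across and 17 mm along of its hook point. The plunger is up (under 4 mm) and the stub lies in the hook slot (9.5 mm along the rail, 7 mm in height). Nothing is held (z of bar_left in the frame of hook_left between -0.005 and 0.005 m and x of bar_left in the frame of hook_left between -0.008 and 0.008 m and y of bar_left in the frame of hook_left between -0.017 and 0.017 m and z of bar_right in the frame of hook_right between -0.005 and 0.005 m and x of bar_right in the frame of hook_right between -0.008 and 0.008 m and y of bar_right in the frame of hook_right between -0.017 and 0.017 m and y of stub in the frame of hook_slot between -0.0095 and 0.0095 m and z of stub in the frame of hook_slot between -0.007 and 0.007 m and value of joint plunger below 0.004 m and angle between rack's own z axis and vertical below 0.12 rad and linear speed of rack below 0.02 m/s and contact force between the fingers and rack below 0.1 N); the robot touches nothing.
It fails at once if the rack is tipped by more than 0.6 rad (angle between rack's own z axis and vertical above 0.6 rad).
It fails at once if another thing on the bench is shifted by more than 40 mm (distance of any of dropper_a, dropper_b, dish, slide_case, beaker from where it was at the start of the episode above 0.04 m).
It also fails if it takes over 61 s, if anything falls off the work surface, if the arm or the gripper's body presses on something with over 40 N, if the wrist force passes 120 N, or if a joint passes its speed limit or range.

## Working session

There is one attempt and no reset: what is moved stays moved. The work goes in short steps, Python scripts to look and compute and a tool call to move; the robot and the scene stay as the last step left them, time stands still between calls to the robot, and variables do not carry over. Pictures are saved under pics/ and viewed, and the job is handed in when it is done.

Besides the shell and the picture viewer there is one more tool, called after "Request:" by a JSON object that holds its "api" and its "payload". play_rows: Moves the arm, as the interface text tells. Shifts and turns lie within -1 to 1; 1 stands for 30 cm of shift or 30 degrees of turn. Its arguments: {"type":"object","properties":{"moves":{"type":"array"}},"required":["moves"]}

```bash
mkdir -p pics; ls; cat > h.py <<'E'
import numpy as np, cv2
from bench import arm
def snap(n,f):
    p=arm.get_image(n); cv2.imwrite('pics/'+f,p['pixels'][:,:,::-1]); return p
E
python3 - <<'E'
from h import *
s=arm.read_state()
print(s)
for n in ['scene','top']:
    p=snap(n,n+'0.png')
    print({k:v for k,v in p.items() if k!='pixels'})
    for o in ['stand','rack','rack_tab','carriage','cap_top','stub','bar_left','bar_right','hook_left','hook_right','hook_slot','dropper_a','dish','slide_case','beaker','plunger']:
        try: r=arm.look_for(o,p)
        except Exception as e: r=e; print(o,e); continue
        print(o,[(np.round(d['centre'],0).tolist(),round(d['conf'],2)) for d in r[:3]])
E
```

```text
pics
{'clock': 0.0, 'joints': array([-9.91429607e-01,  3.85551177e-01,  6.62437881e-03, -5.74881869e-04,
       -1.19402701e+00, -2.58618378e-01]), 'joint_vel': array([-0.00098326,  0.00139508,  0.00034306,  0.00037574, -0.00170051,
        0.00065279]), 'joint_efforts': array([ 8.05178729e-05, -3.92285693e+01,  1.88400614e+01,  4.18640748e+00,
       -4.61907301e-03,  1.98575987e-05]), 'position': array([ 197.02984958, -592.90132583,  403.61259958]), 'ee_rot': array([-1.59582805e-01,  9.87183921e-01,  1.09412316e-03, -1.94820527e-04]), 'contact_force': array([2.34791443e-01, 9.86254548e-05, 9.16787391e-01]), 'wrist_torque': array([0.0642445 , 0.02162913, 0.02449344]), 'gripper_width': 85.52256205455905}
{'vfov': 43.769654885212624, 'cx': 322.4921234470963, 'cy': 195.11353610344975, 'xyz': array([1028.79032768,  401.40299871, 1133.40927484]), 'rotation': array([0.09738852, 0.23363929, 0.89921664, 0.35684392]), 'shot': 1}
stand [([547.0, -241.0, 9.0], 0.9)]
rack []
rack_tab [([571.0, 200.0, 55.0], 0.83)]
carriage [([516.0, -298.0, 94.0], 0.59)]
cap_top [([518.0, -303.0, 144.0], 0.65)]
[... 746 characters left out ...]
33557,  0.70802967]), 'shot': 2}
stand [([544.0, -243.0, 9.0], 0.61)]
rack [([556.0, 184.0, 62.0], 0.94)]
rack_tab [([551.0, 188.0, 58.0], 0.82)]
carriage [([501.0, -302.0, 96.0], 0.67), ([540.0, -241.0, 6.0], 0.15)]
cap_top [([516.0, -306.0, 148.0], 0.79)]
stub []
bar_left [([556.0, 183.0, 57.0], 0.86)]
bar_right [([555.0, 182.0, 62.0], 0.96)]
hook_left [([544.0, -241.0, 9.0], 0.86)]
hook_right [([540.0, -242.0, 9.0], 0.82)]
hook_slot [([512.0, -312.0, 145.0], 0.69)]
dropper_a [([515.0, -310.0, 146.0], 0.63), ([627.0, -12.0, 59.0], 0.61)]
dish [([441.0, 1.0, 16.0], 0.63)]
slide_case [([770.0, 103.0, 25.0], 0.72)]
beaker [([773.0, -89.0, 40.0], 0.94)]
plunger [([518.0, -304.0, 144.0], 0.66)]
```

View pics/scene0.png

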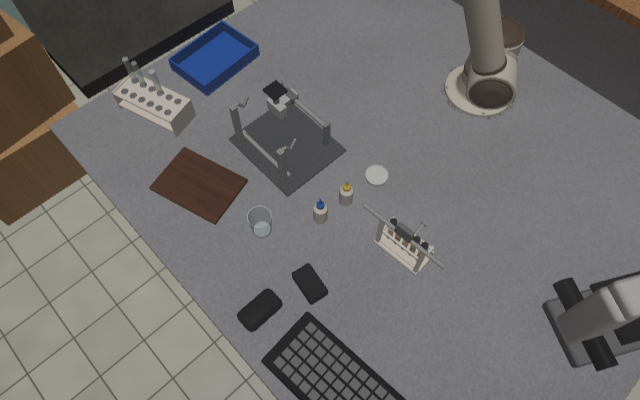

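View pics/top0.png

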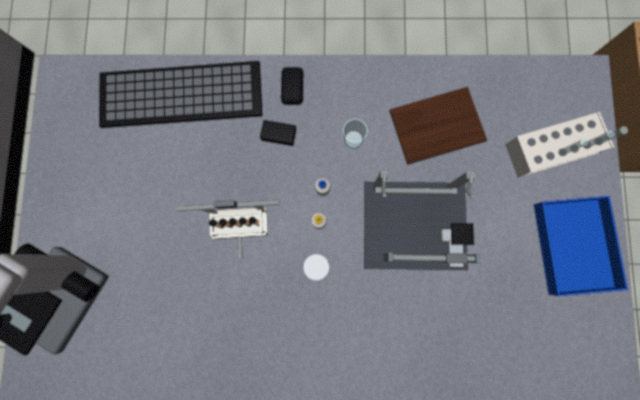

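The scene view shows the rack near (405,240), the stand near (287,145) and the cap near (275,90). In the top view the rack's bar runs from (178,208) to (278,203), the stand spans (363–468, 181–270) and the cap is at (462,233). I'll zoom in for exact pixels.

```bash
python3 - <<'E'
import cv2
for n,f,(x0,y0,x1,y1),k in [('top','tr',(170,190,290,265),6),('top','ts',(355,165,485,280),5),('scene','sr',(355,195,455,280),7),('scene','ss',(220,75,350,195),5)]:
    im=cv2.imread(f'pics/{n}0.png')[y0:y1,x0:x1]
    im=cv2.resize(im,None,fx=k,fy=k,interpolation=cv2.INTER_CUBIC)
    for x in range((x0+9)//10*10,x1,10):
        cv2.line(im,((x-x0)*k+k//2,0),((x-x0)*k+k//2,6),(0,0,255),1); cv2.putText(im,str(x),((x-x0)*k-8,18),0,.35,(0,255,255),1)
    for y in range((y0+9)//10*10,y1,10):
        cv2.line(im,(0,(y-y0)*k+k//2),(6,(y-y0)*k+k//2),(0,0,255),1); cv2.putText(im,str(y),(8,(y-y0)*k+6),0,.35,(0,255,255),1)
    cv2.imwrite(f'pics/{f}.png',im); print(im.shape)
E
```

```text
(450, 720, 3)
(575, 650, 3)
(595, 700, 3)
(600, 650, 3)
```

View pics/tr.png

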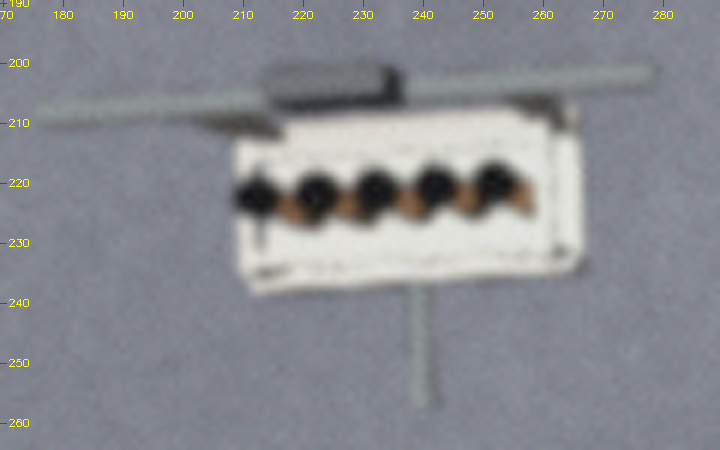

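View pics/ts.png

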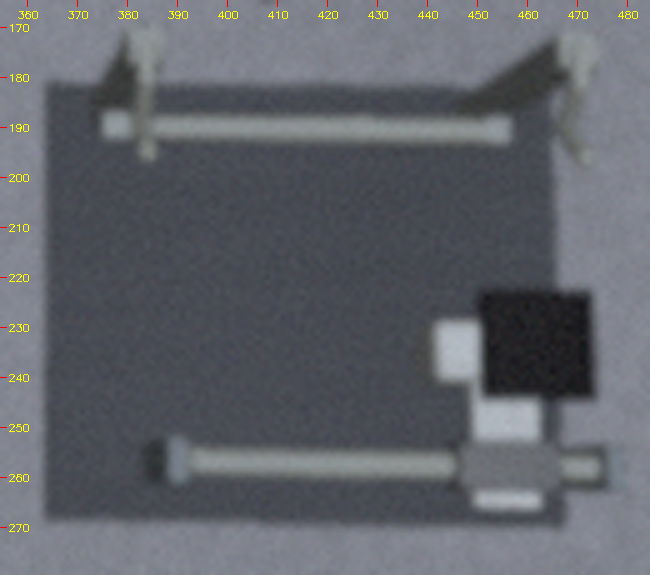

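View pics/sr.png

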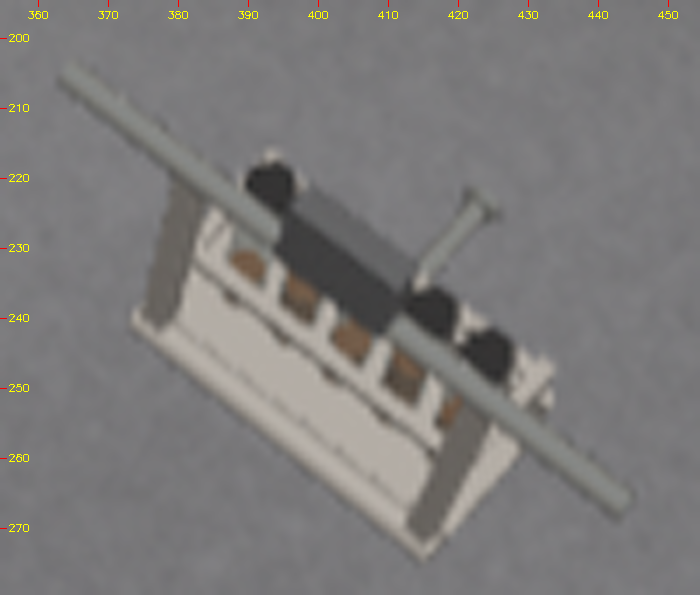

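View pics/ss.png

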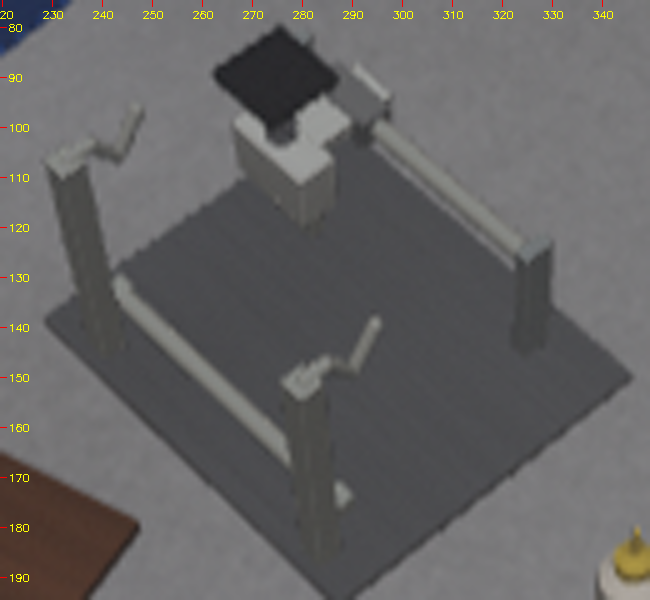

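```bash
cat >> h.py <<'E'
from scipy.spatial.transform import Rotation as R
from scipy.optimize import least_squares
def proj(p,X):
    X=np.atleast_2d(X); c=R.from_quat(p['rotation']).inv().apply(X-p['xyz'])
    f=200/np.tan(np.radians(p['vfov']/2))
    return np.c_[p['cx']+f*c[:,0]/-c[:,2], p['cy']-f*c[:,1]/-c[:,2]]
def tri(ps,uvs):
    r=least_squares(lambda X:np.concatenate([(proj(p,X)[0]-u) for p,u in zip(ps,uvs)]),[550,0,80])
    return r.x, np.abs(r.fun).max()
def place(xy,yaw,P):
    c,s=np.cos(yaw),np.sin(yaw); P=np.asarray(P,float)
    return np.c_[xy[0]+c*P[:,0]-s*P[:,1], xy[1]+s*P[:,0]+c*P[:,1], P[:,2]]
E
cat > fit.py <<'E'
from h import *
S=arm.get_image('scene');T=arm.get_image('top'); ps=[S,T]
pts={'barL':((444,266.5),(175.5,208)),'barR':((363,204.5),(279,202)),'stubhead':((423,225),(240.5,257.5)),
'tab':((404.5,229),(223.5,203.5)),'cap':((275,90),(462,233)),'tipL':((294.5,139),(384,196)),'tipR':((247,97),(472,197)),
'VL':((290,147.5),(383.5,184)),'VR':((243.5,105.5),(469,184)),
'plate+y-x':((346,150.5),(363.5,268.5)),'plate-y+x':((228.5,138.5),(466,182)), 'plate+y+x':((287,193),(363.5,181.5))}
for k,(a,b) in pts.items():
    x,e=tri(ps,(a,b)); print(k,x.round(1),round(e,2))
    for n,p in zip('ST',ps): pass
E
python3 fit.py
```

```text
barL [567.6 304.  134. ] 0.1
barR [583.4  79.5 128.7] 0.42
stubhead [463.4 185.   10.9] 0.25
tab [574.9 192.7 159.7] 0.29
cap [ 517.1 -307.3  144.7] 0.43
tipL [ 592.2 -143.8  165.6] 0.39
tipR [ 591.4 -326.3  160.2] 0.24
VL [ 616.2 -140.5  159.8] 1.68
VR [ 616.7 -318.3  158.6] 2.51
plate+y-x [ 439.6 -113.    -1.4] 0.07
plate-y+x [ 652.8 -366.     2.1] 0.92
plate+y+x [ 652.1 -113.8   15.8] 0.64
```

```bash
cat > fit2.py <<'E'
from h import *
S=arm.get_image('scene');T=arm.get_image('top')
def ray(p,u,z):
    r=least_squares(lambda X:proj(p,[X[0],X[1],z])[0]-u,[550,0]); return r.x.round(1)
print('crossbar T z43',ray(T,(416,190),43),ray(T,(416,190.),48))
print('post tops T z169 L,R',ray(T,(384,173.5),169),ray(T,(469.5,174),169))
print('post tops S z169 L,R',ray(S,(300.5,151.5),169),ray(S,(233,106.5),169))
print('tips T z171',ray(T,(384,196),171),ray(T,(472,197),171))
print('tips S z171',ray(S,(294.8,139),171),ray(S,(247.3,97),171))
print('cap T,S z147',ray(T,(462,233),147),ray(S,(275,90),147))
print('rail T z78',ray(T,(425,257),78))
print('bar S z130',ray(S,(444,266.5),130),ray(S,(363,204.5),130))
print('bar T z130',ray(T,(175.5,208),130),ray(T,(279,202),130))
print('tab T,S z165',ray(T,(223.5,203.5),165),ray(S,(404.5,229),165))
print('plate T',[ray(T,u,8) for u in [(363.5,181.5),(363.5,268.5),(467,269.5)]])
print('plate S',[ray(S,u,8) for u in [(287,193.5),(346,150.5),(228.5,138.5)]])
E
python3 fit2.py
```

```text
crossbar T z43 [ 626.1 -235.1] [ 625.2 -234.1]
post tops T z169 L,R [ 638.7 -143.3] [ 638.6 -320.6]
post tops S z169 L,R [ 607.8 -106.5] [ 639.4 -319.2]
tips T z171 [ 590.9 -142.5] [ 590. -323.]
tips S z171 [ 594.6 -141.1] [ 595.4 -317.1]
cap T,S z147 [ 517.4 -307.2] [ 517.8 -304.5]
rail T z78 [ 467.7 -244.4]
bar S z130 [565.9 303.5] [584.6  79.1]
bar T z130 [567.9 305.7] [582.7  80. ]
tab T,S z165 [573.8 191.7] [577.7 193.3]
plate T [array([ 652.7, -113.1]), array([ 439.7, -112.1]), array([ 439.7, -359.5])]
plate S [array([ 651.4, -117.7]), array([ 444.6, -108.9]), array([ 653.7, -359.3])]
```

```bash
cat > st.py <<'E'
from h import *
s=arm.read_state(); Rm=R.from_quat(s['ee_rot']).as_matrix()
print(s['clock'],s['position'].round(1),'tooly ang',np.degrees(np.arctan2(Rm[1,1],Rm[0,1])).round(2),'z',Rm[:,2].round(3),'q6',s['joints'].round(2),'F',s['contact_force'].round(1),'w',round(s['gripper_width'],1))
E
python3 st.py
```

```text
1.9 [ 197.1 -593.1  404.7] tooly ang 108.38 z [-0. -0. -1.] q6 [-0.99  0.38  0.01  0.   -1.19 -0.26] F [-0.1  0.3 -0. ] w 85.3
```

Request:
{"api": "play_rows", "payload": {"moves": [[[0.07, 0.145, 0], 0.14, -1], [[0.14, 0.29, 0], 0.28, -1], [[0.21, 0.435, 0], 0.42, -1], [[0.28, 0.58, 0], 0.56, -1], [[0.35, 0.725, 0], 0.7, -1], [[0.42, 0.873, 0], 0.84, -1], [[0.42, 0.873, 0], 0.84, -1]]}}

```text
clock: 2.78
position: [323.9, -329.0, 405.3]
ee_rot: [-0.374, 0.928, -0.0, 0.001]
contact_force: [0.9, -1.4, 0.6]
gripper_width: 85.1
```

Request:
{"api": "play_rows", "payload": {"moves": [[[0.07, 0.145, 0], 0.14, -1], [[0.14, 0.29, 0], 0.28, -1], [[0.21, 0.435, 0], 0.42, -1], [[0.28, 0.58, 0], 0.56, -1], [[0.35, 0.725, 0], 0.7, -1], [[0.42, 0.873, 0], 0.84, -1], [[0.42, 0.873, 0], 0.84, -1]]}}

```text
clock: 3.65
position: [451.3, -65.6, 405.3]
ee_rot: [-0.568, 0.823, -0.0, 0.001]
contact_force: [0.2, -0.1, -0.5]
gripper_width: 85.6
```

```bash
python3 st.py
```

```text
3.65 [451.3 -65.6 405.3] tooly ang 159.25 z [ 0.002  0.    -1.   ] q6 [ 0.21  0.09 -0.38  0.   -1.09 -0.58] F [ 0.2 -0.1 -0.5] w 85.6
```

Request:
{"api": "play_rows", "payload": {"moves": [[[0.07, 0.145, 0], 0.14, -1], [[0.14, 0.29, 0], 0.28, -1], [[0.21, 0.435, 0], 0.42, -1], [[0.28, 0.58, 0], 0.56, -1], [[0.35, 0.725, 0], 0.7, -1], [[0.414, 0.86, 0], 0.828, -1], [[0.414, 0.86, 0], 0.828, -1], [[0.414, 0.86, 0], 0.828, -1]]}}

```text
clock: 4.65
position: [575.7, 191.1, 404.8]
ee_rot: [0.731, -0.682, 0.0, -0.0]
contact_force: [-0.2, -0.7, 0.6]
gripper_width: 85.2
```

```bash
python3 st.py; python3 - <<'E'
from h import *
p=snap('top','t1.png');q=snap('scene','s1.png')
a=cv2.resize(p['pixels'][150:270,150:310,::-1],None,fx=5,fy=5);cv2.imwrite('pics/t1c.png',a)
a=cv2.resize(q['pixels'][150:290,330:470,::-1],None,fx=4,fy=4);cv2.imwrite('pics/s1c.png',a)
E
```

```text
4.65 [575.7 191.1 404.8] tooly ang -176.03 z [ 0.  0. -1.] q6 [ 0.59  0.35 -0.04  0.   -1.18 -0.52] F [-0.2 -0.7  0.6] w 85.2
```

View pics/s1c.png

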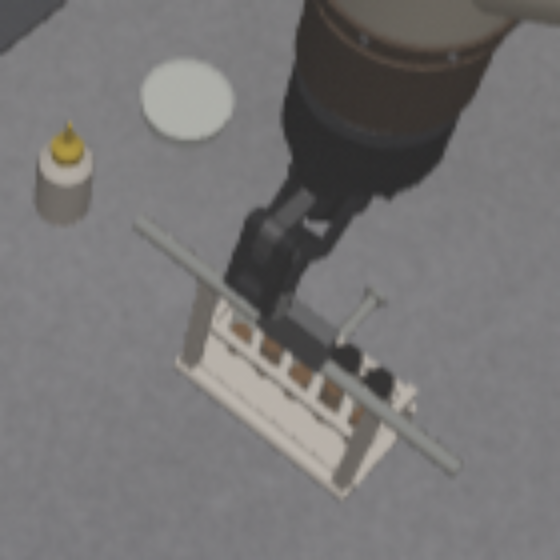

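The scene view shows the open fingers above and straddling the tab in x, with the rack undisturbed. Now I'll descend and grip.

Request:
{"api": "play_rows", "payload": {"moves": [[[0, 0.004, -0.08], 0, -1], [[0, 0.004, -0.16], 0, -1], [[0, 0.004, -0.23], 0, -1], [[0, 0.004, -0.28], 0, -1], [[0, 0.004, -0.31], 0, -1], [[0, 0.004, -0.31], 0, -1]]}}

```text
clock: 5.5
position: [575.4, 191.8, 312.2]
ee_rot: [0.731, -0.682, 0.0, -0.0]
contact_force: [0.6, 0.4, 0.5]
gripper_width: 85.3
```

Request:
{"api": "play_rows", "payload": {"moves": [[[0, 0, 0], 0, 1], [[0, 0, 0], 0, 1], [[0, 0, 0], 0, 1], [[0, 0, 0], 0, 1], [[0, 0, 0], 0, 1], [[0, 0, 0], 0, 1], [[0, 0, 0], 0, 1], [[0, 0, 0], 0, 1]]}}

```text
clock: 6.5
position: [575.5, 191.8, 312.6]
ee_rot: [0.731, -0.682, 0.0, -0.001]
contact_force: [-0.2, 0.1, 3.2]
gripper_width: 10.7
```

```bash
python3 st.py
```

```text
6.5 [575.5 191.8 312.6] tooly ang -176.04 z [ 0.001  0.    -1.   ] q6 [ 0.59  0.43 -0.17  0.   -0.97 -0.52] F [-0.2  0.1  3.2] w 10.7
```

Request:
{"api": "play_rows", "payload": {"moves": [[[0, 0, 0.05], 0, 1], [[0, 0, 0.12], 0, 1], [[0, 0, 0.22], 0, 1], [[0, 0, 0.32], 0, 1], [[0, 0, 0.42], 0, 1], [[0, 0, 0.52], 0, 1], [[0, 0, 0.6], 0, 1], [[0, 0, 0.6], 0, 1]]}}

```text
clock: 7.5
position: [575.4, 191.7, 494.3]
ee_rot: [0.731, -0.682, 0.001, -0.002]
contact_force: [-0.7, 0.1, -4.3]
gripper_width: 11.0
```

```bash
python3 st.py;  python3 - <<'E'
from h import *
p=snap('top','t2.png');q=snap('scene','s2.png')
E
```

```text
7.5 [575.4 191.7 494.3] tooly ang -176.05 z [ 0.005  0.003 -1.   ] q6 [ 0.59  0.31  0.11  0.   -1.37 -0.52] F [-0.7  0.1 -4.3] w 11.0
```

View pics/s2.png

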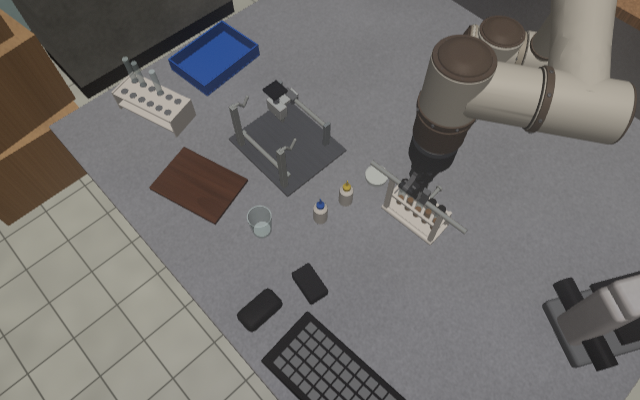

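View pics/t2.png

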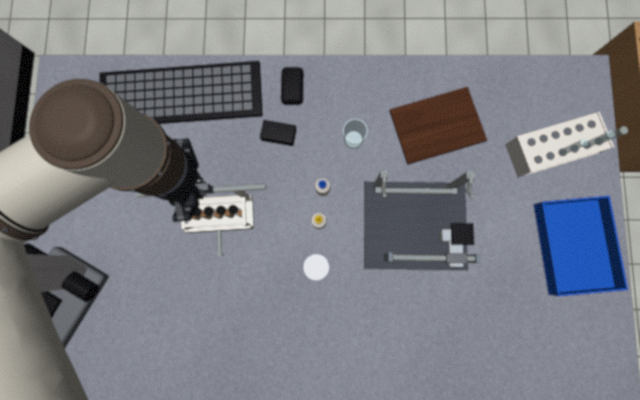

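```bash
python3 - <<'E'
from h import *
for n,f,(x0,y0,x1,y1),k in [('t2','t2c',(160,170,290,270),6),('s2','s2c',(355,150,480,250),6)]:
    im=cv2.imread(f'pics/{n}.png')[y0:y1,x0:x1]
    im=cv2.resize(im,None,fx=k,fy=k,interpolation=cv2.INTER_CUBIC)
    for x in range((x0+9)//10*10,x1,10):
        cv2.line(im,((x-x0)*k+k//2,0),((x-x0)*k+k//2,6),(0,0,255),1); cv2.putText(im,str(x),((x-x0)*k-8,18),0,.35,(0,255,255),1)
    for y in range((y0+9)//10*10,y1,10):
        cv2.line(im,(0,(y-y0)*k+k//2),(6,(y-y0)*k+k//2),(0,0,255),1); cv2.putText(im,str(y),(8,(y-y0)*k+6),0,.35,(0,255,255),1)
    cv2.imwrite(f'pics/{f}.png',im)
E
```

```text
(no output)
```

View pics/t2c.png

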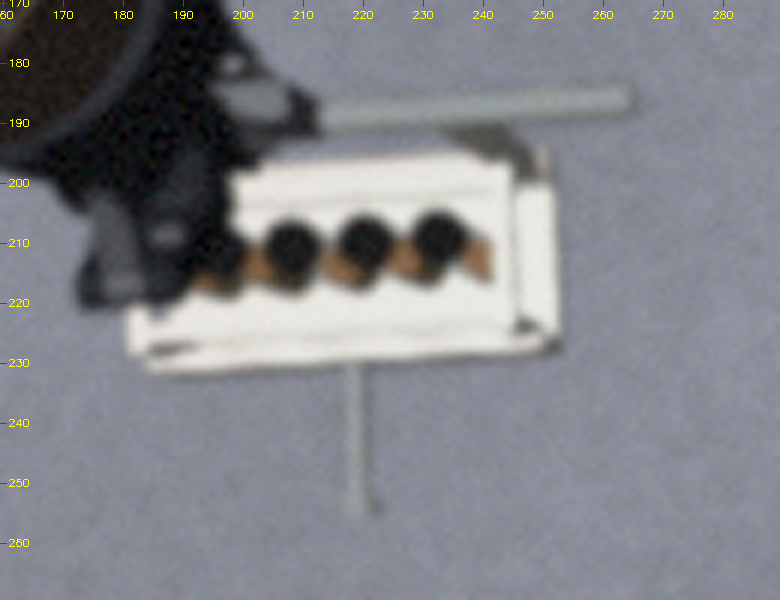

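View pics/s2c.png

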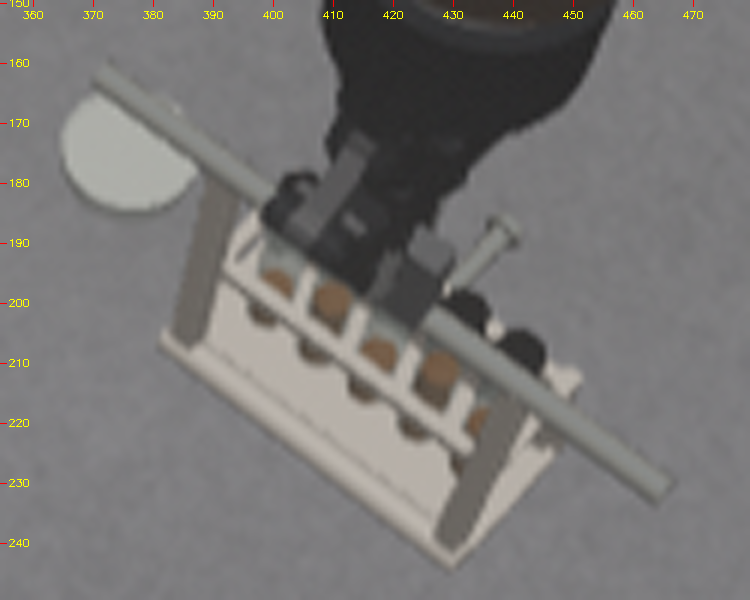

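```bash
cat > fitrack.py <<'E'
from h import *
S=arm.get_image('scene');T=arm.get_image('top')
# rack-tab frame: bar ends, stub head relative to bar centre
def fit(obs,x0):
    # obs: list (cam, local point, uv)
    def f(v):
        P=[R.from_euler('ZYX',v[3:]).apply(l)+v[:3] for _,l,_ in obs]
        return np.concatenate([proj(S if c=='S' else T,p)[0]-u for p,(c,_,u) in zip(P,obs)])
    r=least_squares(f,x0); return r
L,Rr,H=[0,112,0],[0,-112,0],[-112,0,-110]
if __name__=='__main__':
    r=fit([('S',L,(444,266.5)),('S',Rr,(363,204.5)),('S',H,(423,225)),('T',L,(175.5,208)),('T',Rr,(279,202)),('T',H,(240.5,257.5))],[575,192,130,0.07,0,0])
    print(r.x[:3].round(1),np.degrees(r.x[3:]).round(2),r.fun.round(1))
    r=fit([('S',L,(465.5,231.5)),('S',Rr,(371.5,162)),('S',H,(439,187.3)),('T',Rr,(264.7,185.5)),('T',H,(218.7,253.7))],[575,192,310,0.07,0,0])
    print(r.x[:3].round(1),np.degrees(r.x[3:]).round(2),r.fun.round(1))
E
python3 fitrack.py
```

```text
[575.1 191.7 130. ] [ 4.2  -1.12  0.82] [-0.1  0.   0.6  0.3  0.3 -0.6  0.7  0.4  0.1 -0.2 -0.5 -1. ]
[578.1 193.6 314.5] [ 3.93 -0.71  0.3 ] [ 0.2  0.2 -0.5 -0.5 -0.1  0.6 -0.1 -0.3 -0.1  0.7]
```

Request:
{"api": "play_rows", "payload": {"moves": [[[0.01, -0.05, 0], -0.01, 1], [[0.02, -0.15, 0], -0.02, 1], [[0.03, -0.28, 0], -0.04, 1], [[0.04, -0.42, 0], -0.06, 1], [[0.05, -0.56, 0], -0.09, 1], [[0.07, -0.7, 0], -0.11, 1], [[0.09, -0.84, 0], -0.13, 1], [[0.1, -0.94, 0], -0.13, 1], [[0.112, -1.0, 0], -0.13, 1]]}}

```text
clock: 8.82
position: [608.7, -110.4, 489.6]
ee_rot: [-0.707, 0.708, 0.001, -0.002]
contact_force: [0.2, 1.1, -3.5]
gripper_width: 10.8
```

```bash
python3 st.py
```

```text
8.825 [ 608.7 -110.4  489.6] tooly ang 179.93 z [-0.004 -0.001 -1.   ] q6 [ 0.08  0.33  0.14  0.   -1.38 -0.08] F [ 0.2  1.1 -3.5] w 10.8
```

Request:
{"api": "play_rows", "payload": {"moves": [[[0.001, -0.06, 0.01], 0, 1], [[0.001, -0.16, 0.01], 0, 1], [[0.001, -0.26, 0.01], 0, 1], [[0.001, -0.35, 0.01], 0, 1], [[0.001, -0.41, 0.01], 0, 1], [[0.001, -0.41, 0.01], 0, 1], [[0.001, -0.41, 0.01], 0, 1]]}}

```text
clock: 9.7
position: [609.0, -232.9, 492.5]
ee_rot: [-0.707, 0.707, 0.001, -0.002]
contact_force: [-0.3, -0.0, -3.7]
gripper_width: 11.3
```

```bash
python3 st.py; cat > crop.py <<'E'
from h import *
import sys
tag=sys.argv[1]
for cam,(x0,y0,x1,y1),k in [('top',tuple(map(int,sys.argv[2].split(','))),5),('scene',tuple(map(int,sys.argv[3].split(','))),5)]:
    p=snap(cam,f'{cam}{tag}.png')
    im=p['pixels'][y0:y1,x0:x1,::-1]
    im=cv2.resize(im,None,fx=k,fy=k,interpolation=cv2.INTER_CUBIC)
    for x in range((x0+9)//10*10,x1,10):
        cv2.line(im,((x-x0)*k+k//2,0),((x-x0)*k+k//2,6),(0,0,255),1); cv2.putText(im,str(x),((x-x0)*k-8,18),0,.35,(0,255,255),1)
    for y in range((y0+9)//10*10,y1,10):
        cv2.line(im,(0,(y-y0)*k+k//2),(6,(y-y0)*k+k//2),(0,0,255),1); cv2.putText(im,str(y),(8,(y-y0)*k+6),0,.35,(0,255,255),1)
    cv2.imwrite(f'pics/{cam}{tag}c.png',im)
E
python3 crop.py 3 340,150,490,270 210,20,360,140
```

```text
9.7 [ 609.  -232.9  492.5] tooly ang 179.96 z [-0.004 -0.    -1.   ] q6 [-0.12  0.39  0.24  0.   -1.42  0.12] F [-0.3 -0.  -3.7] w 11.3
```

View pics/top3c.png

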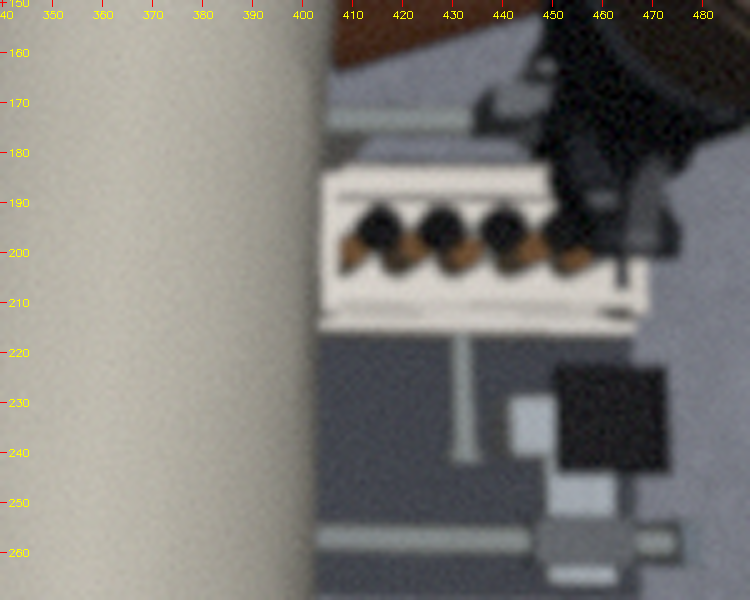

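View pics/scene3c.png

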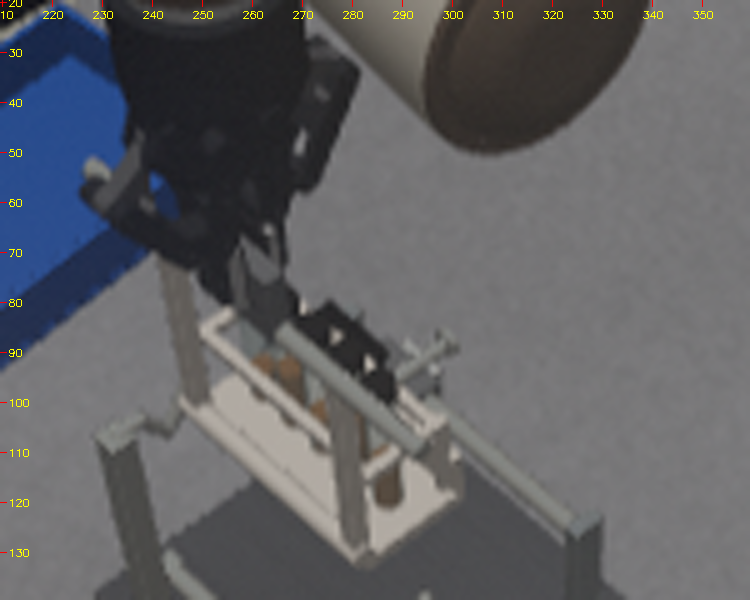

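Request:
{"api": "play_rows", "payload": {"moves": [[[0, 0, -0.06], 0, 1], [[0, 0, -0.14], 0, 1], [[0, 0, -0.22], 0, 1], [[0, 0, -0.3], 0, 1], [[0, 0, -0.37], 0, 1], [[0, 0, -0.42], 0, 1], [[0, 0, -0.425], 0, 1], [[0, 0, -0.425], 0, 1]]}}

```text
clock: 10.8
position: [609.4, -232.5, 366.1]
ee_rot: [0.707, -0.707, -0.0, 0.001]
contact_force: [-0.3, 0.3, -4.4]
gripper_width: 11.0
```

```bash
python3 st.py; 
python3 crop.py 4 350,150,500,270 210,50,360,170
```

```text
10.8 [ 609.4 -232.5  366.1] tooly ang -179.98 z [-0.003 -0.001 -1.   ] q6 [-0.12  0.46  0.02  0.   -1.14  0.12] F [-0.3  0.3 -4.4] w 11.0
```

View pics/top4c.png

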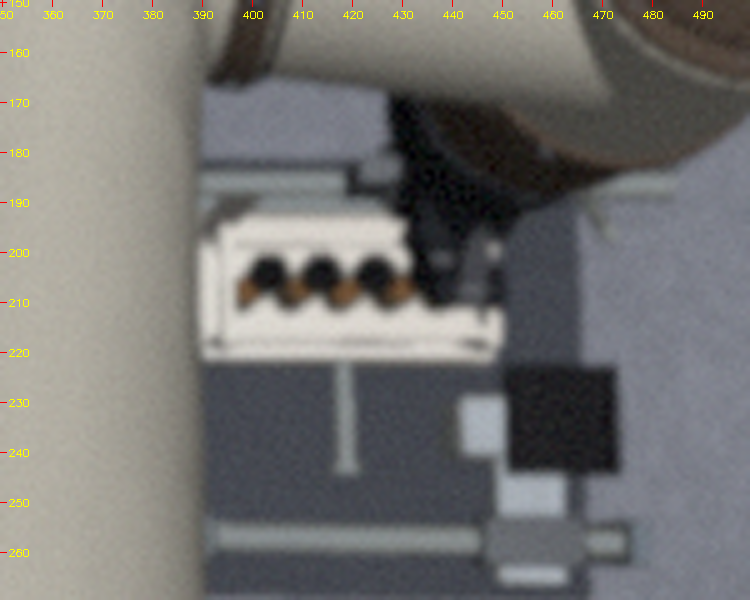

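View pics/scene4c.png

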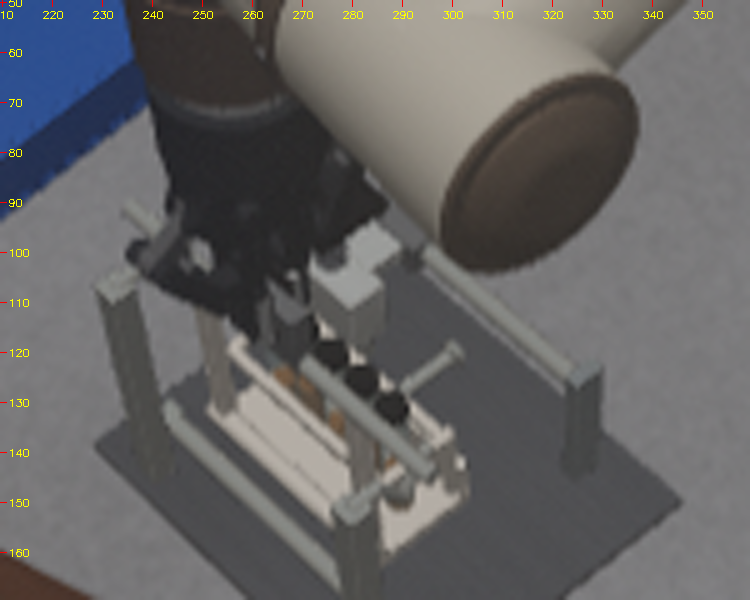

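```bash
python3 - <<'E'
from h import *
from fitrack import fit,L,Rr,H
r=fit([('S',L,(295.5,143.5)),('T',Rr,(484.5,186.5)),('T',H,(418.5,242.7)),('S',H,(300.7,120))],[609,-233,183,0,0,0])
print(r.x[:3].round(1),np.degrees(r.x[3:]).round(2),r.fun.round(1))
E
```

```text
[ 609.7 -232.4  187.2] [-0.09 -0.78  0.79] [ 0.1  0.   0.1 -0.1 -0.2  0.2 -0.2 -0. ]
```

Request:
{"api": "play_rows", "payload": {"moves": [[[0, 0, -0.02], 0, 1], [[0, 0, -0.04], 0, 1], [[0, 0, -0.055], 0, 1], [[0, 0, -0.065], 0, 1], [[0, 0, -0.07], 0, 1], [[0, 0, -0.07], 0, 1]]}}

```text
clock: 11.75
position: [609.2, -232.7, 345.2]
ee_rot: [-0.707, 0.707, 0.0, -0.001]
contact_force: [-0.3, 0.5, -3.7]
gripper_width: 11.2
```

Request:
{"api": "play_rows", "payload": {"moves": [[[0, 0, -0.006], 0, 1], [[0, 0, -0.01], 0, 1], [[0, 0, -0.01], 0, 1]]}}

```text
clock: 12.12
position: [609.3, -232.7, 342.7]
ee_rot: [-0.707, 0.707, -0.0, -0.001]
contact_force: [-0.0, 0.2, -2.2]
gripper_width: 11.0
```

Request:
{"api": "play_rows", "payload": {"moves": [[[0, 0, -0.004], 0, 1], [[0, 0, -0.006], 0, 1], [[0, 0, -0.006], 0, 1]]}}

```text
clock: 12.5
position: [609.3, -232.6, 342.2]
ee_rot: [-0.707, 0.707, -0.001, -0.001]
contact_force: [-3.1, 2.3, 5.1]
gripper_width: 10.9
```

```bash
python3 st.py; 
python3 crop.py 5 350,150,500,270 210,50,360,170
```

```text
12.5 [ 609.3 -232.6  342.2] tooly ang 180.0 z [-0.    -0.002 -1.   ] q6 [-0.12  0.48 -0.01  0.   -1.09  0.12] F [-3.1  2.3  5.1] w 10.9
```

View pics/top5c.png

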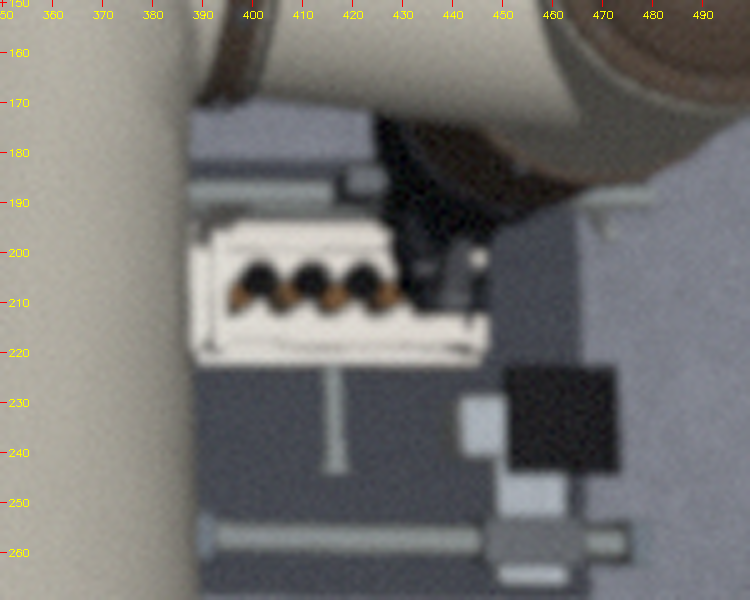

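View pics/scene5c.png

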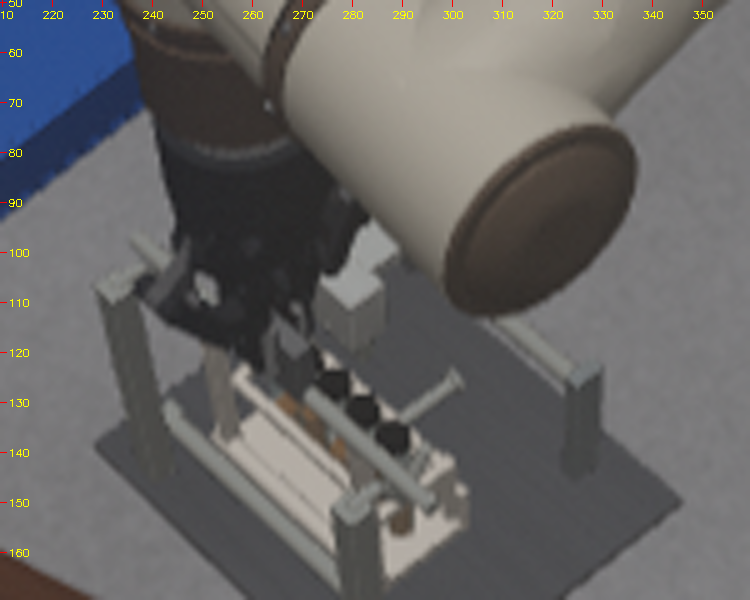

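Height and force agree that the bar is seated: it sits at about 160 mm and the force on the tool went from −3.7 to +5.1 N. In the scene view the bar's left end, near (295,150), lies in the V, and the right end enters the other hook. I'll press slightly more to confirm.

Request:
{"api": "play_rows", "payload": {"moves": [[[0, 0, -0.004], 0, 1], [[0, 0, -0.004], 0, 1], [[0, 0, -0.004], 0, 1]]}}

```text
clock: 12.98
position: [609.2, -232.6, 342.2]
ee_rot: [0.707, -0.707, 0.001, 0.001]
contact_force: [-3.1, 3.0, 5.9]
gripper_width: 11.0
```

Request:
{"api": "play_rows", "payload": {"moves": [[[0, 0, 0.004], 0, 0.6], [[0, 0, 0.004], 0, 0.3], [[0, 0, 0.004], 0, 0], [[0, 0, 0.004], 0, 0], [[0, 0, 0.004], 0, 0], [[0, 0, 0.004], 0, 0], [[0, 0, 0.004], 0, 0], [[0, 0, 0.004], 0, 0]]}}

```text
clock: 13.98
position: [609.2, -232.6, 343.4]
ee_rot: [0.707, -0.707, 0.001, 0.001]
contact_force: [-0.4, -0.4, 0.2]
gripper_width: 42.2
```

Request:
{"api": "play_rows", "payload": {"moves": [[[0, 0, 0.05], 0, 0], [[0, 0, 0.12], 0, 0], [[0, 0, 0.22], 0, 0.2], [[0, 0, 0.34], 0, 0.6], [[0, 0, 0.4], 0, 1], [[0, 0, 0.4], 0, 1]]}}

```text
clock: 14.72
position: [609.1, -232.6, 466.5]
ee_rot: [0.707, -0.707, 0.003, -0.001]
contact_force: [-0.7, 0.1, -1.3]
gripper_width: -0.2
```

```bash
python3 st.py; 
python3 crop.py 6 350,150,500,270 210,50,360,170
```

```text
14.725 [ 609.1 -232.6  466.5] tooly ang -179.99 z [ 0.006 -0.004 -1.   ] q6 [-0.12  0.4   0.18  0.   -1.35  0.12] F [-0.7  0.1 -1.3] w -0.2
```

View pics/top6c.png

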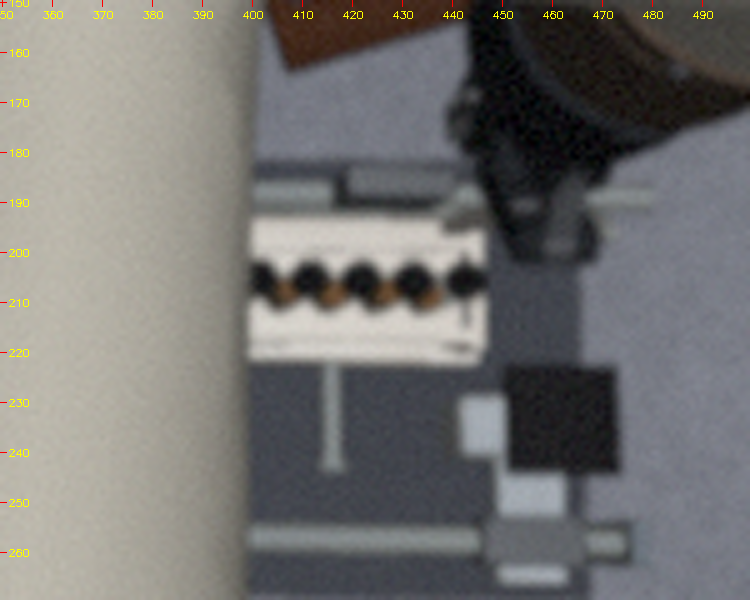

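View pics/scene6c.png

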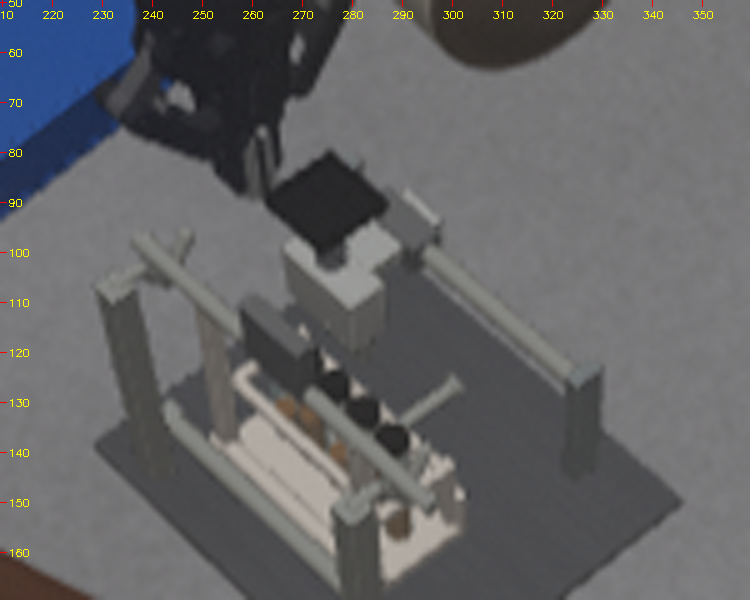

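```bash
python3 - <<'E'
from h import *
from fitrack import fit,L,Rr,H,S,T
r=fit([('S',L,(295.5,150.5)),('S',Rr,(237.2,96.5)),('T',Rr,(480,189)),('T',H,(416,242.3)),('S',H,(300.5,126))],[609,-233,160,0,0,0])
print(r.x[:3].round(1),np.degrees(r.x[3:]).round(2),r.fun.round(1))
print(tri([S,T],[(300.5,126),(416,242.3)]))
def ray(p,u,z):
    r=least_squares(lambda X:proj(p,[X[0],X[1],z])[0]-u,[550,0]); return r.x.round(1)
print('stub',ray(T,(416,242.3),50),ray(S,(300.5,126),50))
print('cap149',ray(T,(461.9,233),149),ray(S,(275.4,90),149))
E
```

```text
[ 610.1 -231.9  161.9] [-0.66 -1.29  0.1 ] [ 0.1  0.1 -0.3 -0.3  0.2 -0.2 -0.2  0.5 -0.1  0.4]
(array([ 501.29817194, -230.05096193,   52.21057727]), np.float64(0.19647673408883293))
stub [ 501.6 -230.8] [ 500.  -230.8]
cap149 [ 517.3 -306.4] [ 518.1 -302.4]
```

The scene view shows the rack hung, with the bar in both Vs near (295,150) and (240,98). The stub head is at about y = −231. The cap centre is at about (517.5, −305), so I'll go above it.

Request:
{"api": "play_rows", "payload": {"moves": [[[-0.08, -0.06, 0], 0, 1], [[-0.2, -0.15, 0], 0, 1], [[-0.28, -0.22, 0], 0, 1], [[-0.305, -0.241, 0], 0, 1], [[-0.305, -0.241, -0.1], 0, 1], [[-0.305, -0.241, -0.25], 0, 1], [[-0.305, -0.241, -0.37], 0, 1], [[-0.305, -0.241, -0.44], 0, 1], [[-0.305, -0.241, -0.44], 0, 1]]}}

```text
clock: 16.05
position: [517.6, -304.3, 327.6]
ee_rot: [0.707, -0.707, -0.002, 0.002]
contact_force: [1.0, 0.0, 0.8]
gripper_width: 0.1
```

```bash
python3 st.py; 
python3 crop.py 7 350,150,500,270 210,50,360,170
```

```text
16.05 [ 517.6 -304.3  327.6] tooly ang -179.98 z [-0.007  0.    -1.   ] q6 [-0.26  0.41 -0.16  0.   -1.01  0.26] F [1.  0.  0.8] w 0.1
```

View pics/top7c.png

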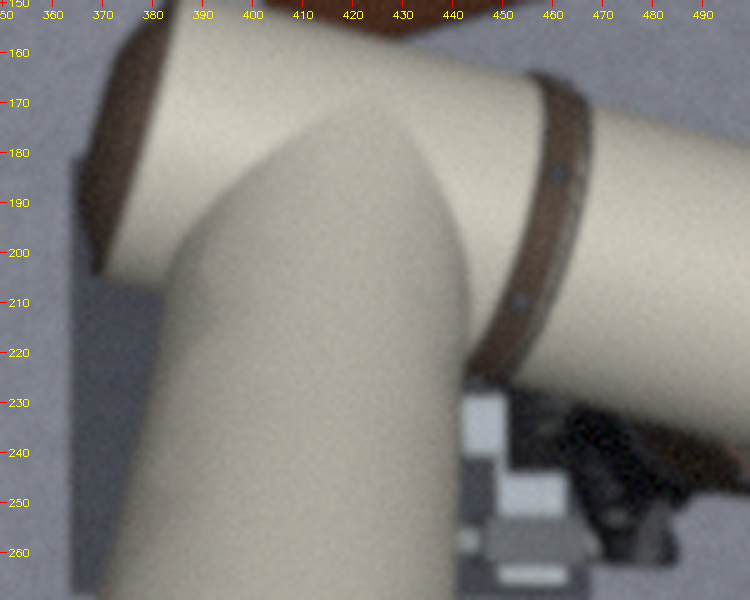

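View pics/scene7c.png

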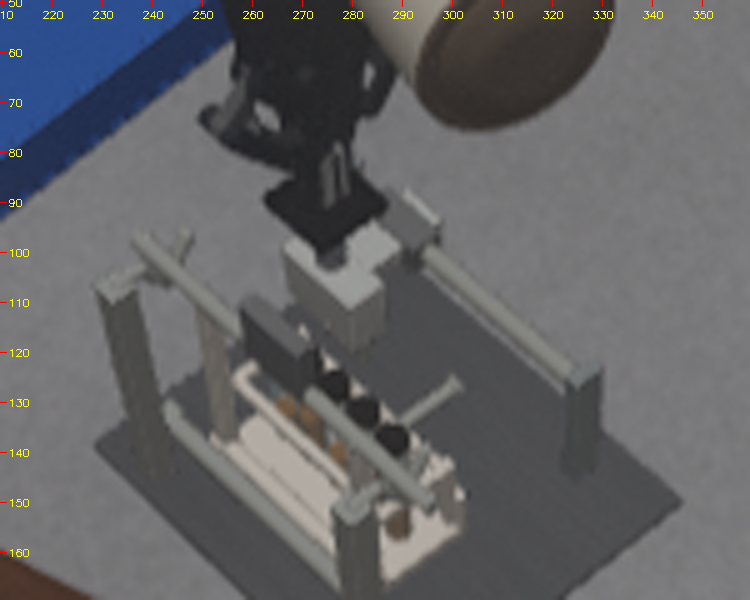

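The scene view shows the fingertips centred on the cap at about (276,91). I'll press.

Request:
{"api": "play_rows", "payload": {"moves": [[[0, 0, -0.02], 0, 1], [[0, 0, -0.04], 0, 1], [[0, 0, -0.06], 0, 1], [[0, 0, -0.075], 0, 1], [[0, 0, -0.085], 0, 1], [[0, 0, -0.085], 0, 1]]}}

```text
clock: 16.9
position: [518.5, -304.8, 305.4]
ee_rot: [0.707, -0.707, 0.001, 0.001]
contact_force: [1.2, 1.9, 3.4]
gripper_width: 0.0
```

Request:
{"api": "play_rows", "payload": {"moves": [[[0, 0, -0.012], 0, 1], [[0, 0, -0.022], 0, 1], [[0, 0, -0.022], 0, 1], [[0, 0, -0.022], 0, 1]]}}

```text
clock: 17.4
position: [518.5, -305.3, 300.4]
ee_rot: [0.708, -0.707, 0.002, 0.002]
contact_force: [-3.1, -0.4, 10.7]
gripper_width: -0.2
```

Request:
{"api": "play_rows", "payload": {"moves": [[[0, 0.02, -0.005], 0, 1], [[0, 0.04, -0.005], 0, 1], [[0, 0.065, -0.005], 0, 1], [[0, 0.09, -0.005], 0, 1], [[0, 0.115, -0.005], 0, 1], [[0, 0.14, -0.005], 0, 1], [[0, 0.165, -0.005], 0, 1], [[0, 0.18, -0.005], 0, 1], [[0, 0.19, -0.005], 0, 1], [[0, 0.19, -0.005], 0, 1]]}}

```text
clock: 18.65
position: [518.6, -248.5, 300.4]
ee_rot: [0.708, -0.706, 0.003, 0.002]
contact_force: [-1.1, 0.7, 9.5]
gripper_width: -0.3
```

```bash
python3 st.py; 
python3 crop.py 8 350,150,500,270 210,50,360,170
```

```text
18.65 [ 518.6 -248.5  300.4] tooly ang -179.86 z [ 0.002 -0.006 -1.   ] q6 [-0.16  0.4  -0.26  0.01 -0.91  0.16] F [-1.1  0.7  9.5] w -0.3
```

View pics/top8c.png

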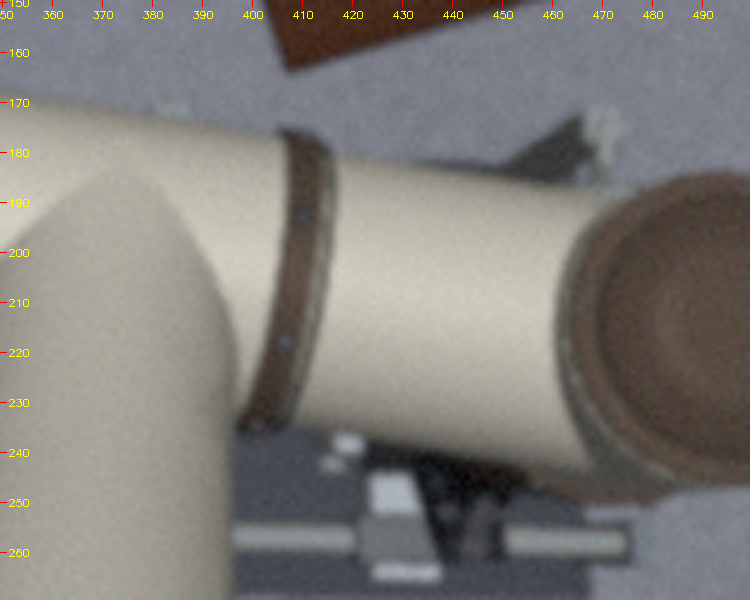

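View pics/scene8c.png

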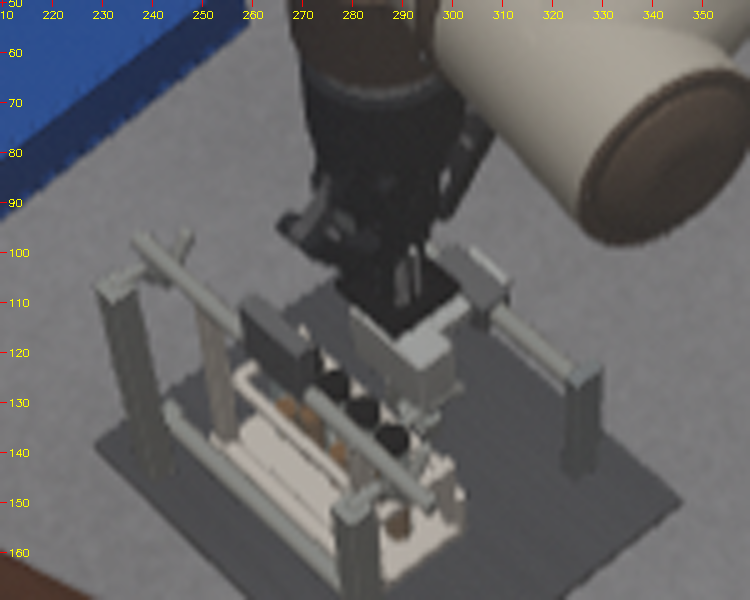

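The catch moved about 56 mm with the tool, with no slip: its rail block went from column 456 to 431 in the top view. About 10.5 mm remain.

Request:
{"api": "play_rows", "payload": {"moves": [[[0, 0.012, -0.005], 0, 1], [[0, 0.024, -0.005], 0, 1], [[0, 0.035, -0.005], 0, 1], [[0, 0.035, -0.005], 0, 1], [[0, 0.035, -0.005], 0, 1]]}}

```text
clock: 19.38
position: [518.6, -238.3, 300.4]
ee_rot: [0.708, -0.706, 0.003, 0.002]
contact_force: [-2.0, 0.1, 10.4]
gripper_width: 0.1
```

```bash
python3 st.py; 
python3 crop.py 9 350,150,500,270 210,50,360,170
```

```text
19.375 [ 518.6 -238.3  300.4] tooly ang -179.84 z [ 0.002 -0.007 -1.   ] q6 [-0.15  0.39 -0.27  0.01 -0.9   0.14] F [-2.   0.1 10.4] w 0.1
```

View pics/top9c.png

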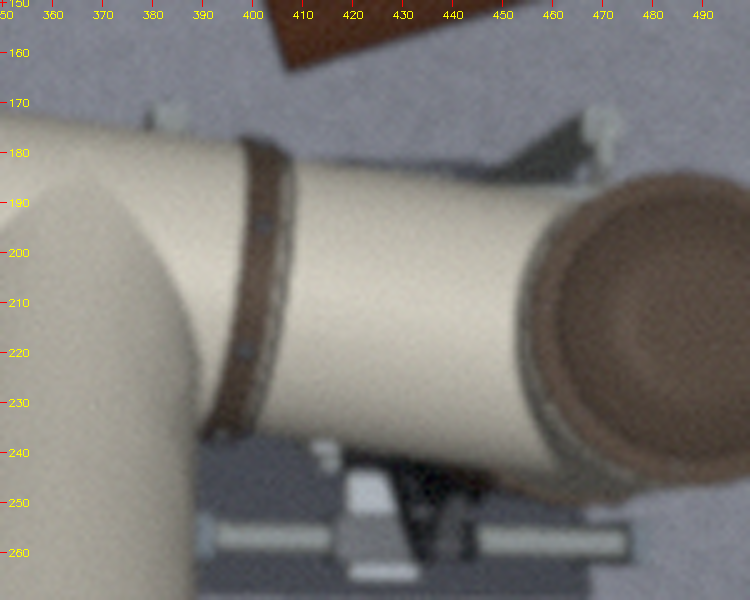

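View pics/scene9c.png

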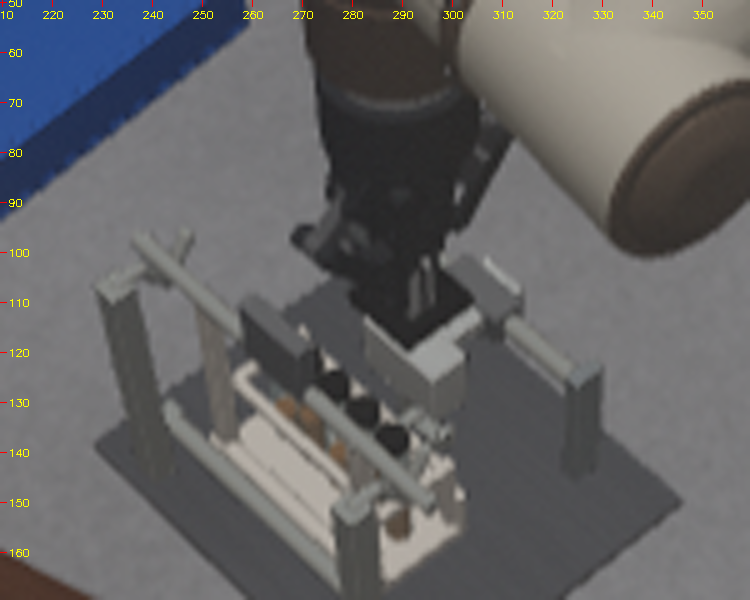

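The catch's rail block is now at column 426, so it has slid about 67 mm. The stub head is tucked behind the catch's nose near (295,135) in the scene view. I'll let the plunger rise.

Request:
{"api": "play_rows", "payload": {"moves": [[[0, 0, 0.015], 0, 1], [[0, 0, 0.03], 0, 1], [[0, 0, 0.05], 0, 1], [[0, 0, 0.07], 0, 1], [[0, 0, 0.1], 0, 1], [[0, 0, 0.2], 0, 1], [[0, 0, 0.35], 0, 1], [[0, 0, 0.45], 0, 1], [[0, 0, 0.45], 0, 1]]}}

```text
clock: 20.6
position: [518.7, -238.3, 438.4]
ee_rot: [0.708, -0.706, 0.006, 0.0]
contact_force: [0.2, 0.2, -0.2]
gripper_width: 0.2
```

Request:
{"api": "play_rows", "payload": {"moves": [[[-0.1, -0.15, 0], 0, 1], [[-0.2, -0.35, 0], 0, 1], [[-0.3, -0.55, 0], 0, 1], [[-0.4, -0.75, 0], 0, 1], [[-0.5, -0.9, 0], 0, 1], [[-0.5, -0.98, 0], 0, 1], [[-0.5, -0.98, 0], 0, 1]]}}

```text
clock: 21.48
position: [367.7, -534.0, 435.9]
ee_rot: [-0.707, 0.707, -0.004, -0.0]
contact_force: [0.4, -0.3, -1.1]
gripper_width: 0.2
```

```bash
python3 st.py; 
python3 crop.py 10 350,150,500,270 210,50,360,170
```

```text
21.475 [ 367.7 -534.   435.9] tooly ang 179.97 z [ 0.005 -0.005 -1.   ] q6 [-0.72  0.41  0.12  0.   -1.28  0.72] F [ 0.4 -0.3 -1.1] w 0.2
```

View pics/top10c.png

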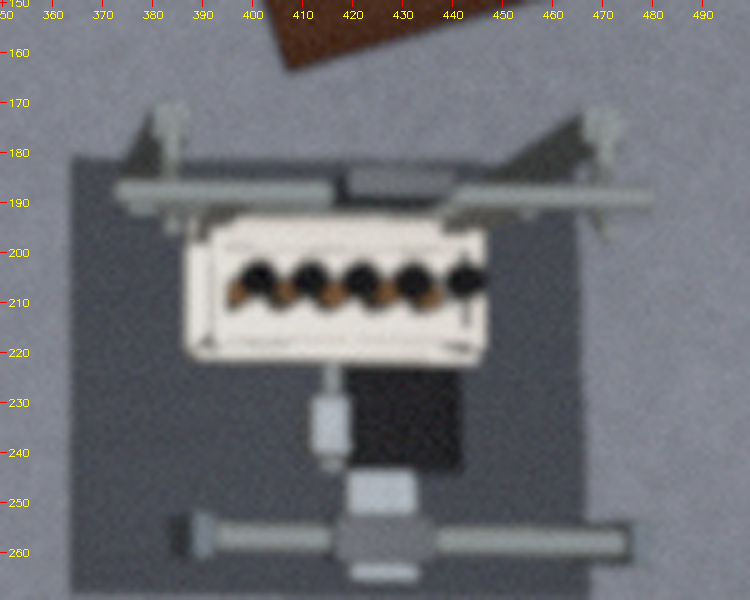

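View pics/scene10c.png

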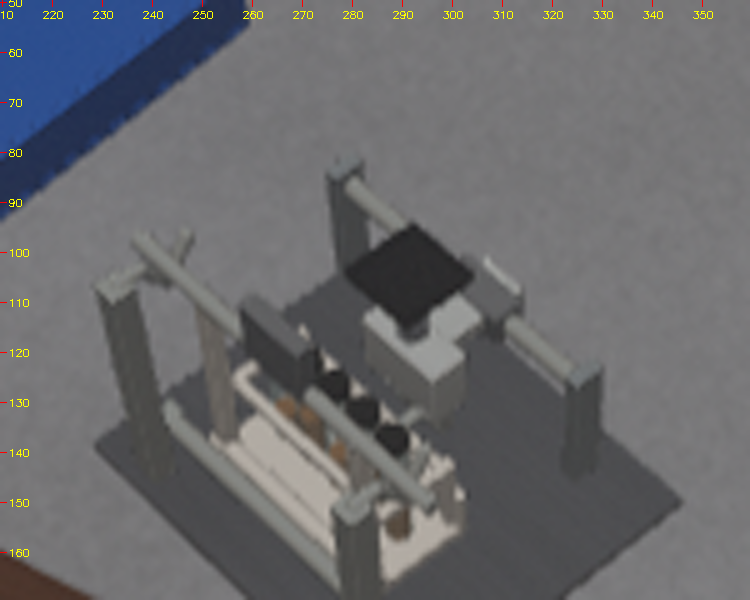

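```bash
python3 - <<'E'
from h import *
from fitrack import fit,L,Rr,H,S,T
print('before',tri([S,T],[(275.4,90.2),(461.9,233)]),'after',tri([S,T],[(291.8,104.2),(430.5,233)]))
for z in(147,130): print(z,proj(T,[517.5,-238.5,z]),proj(S,[517.5,-238.5,z]))
r=fit([('S',L,(295.5,150.5)),('S',Rr,(237.2,96.5)),('T',Rr,(480,189)),('T',L,(372.5,188)),('T',H,(416,242.3))],[609,-233,160,0,0,0])
print(r.x[:3].round(1),np.degrees(r.x[3:]).round(2),r.fun.round(1))
E
```

```text
before (array([ 516.91665124, -306.86324946,  144.42150441]), np.float64(0.6492965949760219)) after (array([ 516.74881138, -241.73434791,  145.38706479]), np.float64(0.23230266783514253))
147 [[428.95994519 232.69475895]] [[292.16753983 104.60665441]]
130 [[427.08562671 233.22752371]] [[292.46450751 108.91289473]]
[ 609.2 -232.4  159.9] [-0.39 -2.34  0.02] [ 0.5  0.1 -0.2  0.   0.1  0.1  0.2 -0.2 -0.1  0. ]
```

```bash
python3 - <<'E'
from h import *
p=snap('top','t11.png'); a=cv2.imread('pics/top0.png').astype(int); b=cv2.imread('pics/t11.png').astype(int)
d=np.abs(a-b).max(2)
for n,(x0,y0,x1,y1) in dict(drA=(310,170,335,230),dish=(300,250,335,285),beaker=(335,110,375,150),case=(255,65,310,150)).items(): print(n,(d[y0:y1,x0:x1]>40).sum())
print(arm.job_done())
E
```

```text
drA 0
dish 0
beaker 0
case 0
the job is handed in; nothing more can be done
None
```

The rack is hung in both hooks and the catch is closed on its stub. I handed the job in at about 21.5 s; no verdict is reported.

**What I did**
- **Hang:** I gripped the rack by its tab, lifted it and carried it over the catch. I turned it about 4° to match the stand and lowered it until the force showed it resting in the hooks. Then I let go.
- **Catch:** I pressed the plunger fully down at about 10 N, slid the catch about 67 mm towards +y while holding it down, and then lifted straight off.

**Last checks, from both cameras**
- **Bar:** its centre is at about (609, −232, 160) mm, level, and turned 0.4° from the stand.
- **Rack tilt:** the fit gives about 2° about the bar, well under the limit of 0.12 rad (about 7°). The freestanding rack read about 1°, so half of this may be measuring error.
- **Plunger:** the cap is back at 145 mm, so it is up.
- **Stub in the slot:** the slot is at y of about −232 to −235 mm and the stub at about −231 mm, so they are within 4 mm. I could not see the hook or its slot directly, so this comes from the cap's position and the slid distance.
- **Other things on the bench:** the pixel comparison with the first top picture showed no change at the droppers, dish, beaker and slide case.

**Disagreement:** the two cameras differed by 2–4 mm on some points, such as the cap's y. I used the middle value.

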